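Put the needle file away in its tube

ROBOT

A 6-joint arm with a two-finger parallel gripper is mounted at the origin on the work surface. World frame = base frame: x ahead of the robot, y to its left, z up, the work surface at z = 0. Lengths are in m, angles in rad, forces in N, time in s.
With the tool pointing down it reaches from about 0.4 to 0.825 m from the base axis. Payload 7 kg.
Tool frame: the origin (TCP) lies between the finger pads; the fingertips stand 8 mm ahead of it and the grasp point (between the pads) lies 11 mm behind it; z points along the fingers, y is the direction in which the jaws open and shut (so a half turn about z gives the same grasp; the last joint's range is limited). The gripper opens to 88 mm and grips with 3 to 60 N. Pads are 19 mm wide; open, the fingers measure 130 mm over their backs; the gripper's body (78 mm by 193 mm) begins 47 mm behind the grasp point.
Start: joints at [1.563, 0.359, 0.012, 0, -1.224, -0.288], TCP at [0.197, 0.646, 0.235] pointing down, gripper open.
Joint ranges: [-3.07, 3.07], [-1.43, 2.12], [-1.02, 1.25], [-3.03, 1.67], [-3.05, -0], [-3.03, 3.03]. Speed limits (rad/s): [2.39, 2.39, 3.01, 3.14, 3.14, 3.14].

INTERFACE

Orientations are given as a unit quaternion [x, y, z, w].
In Python, from workcell import env, read_camera, regions_of gives the robot as it stands. The module is installed in compiled form; this text tells all that it offers.
- The arm moves only by the tool play_rows, never from a script. Its arguments are lists of equal length, an entry for each row: "linear": the shift along the tool's x, y, z in m, a list of three; "rotation": the turn, a rotation vector about the tool's x, y, z in rad, a list of three. In form: {"linear": [[x, y, z], ...], "rotation": [[rx, ry, rz], ...]}. A call has exactly 10 rows; each row shifts and turns the commanded pose from where the row before left it, along the tool's axes as they then stand; what a row does not reach is not made up. A row lasts 1/12 s, in which the tool goes at most 41.7 mm and 7.16 degrees, less where a joint would pass 70% of its speed; a pose out of reach is approached as far as the arm can. A call is refused whole if a number of a shift passes 0.0417 or a number of a turn 0.125, either way. A call with a gripper value outside its range is refused whole. "gripper" is the opening in per cent of the stroke, from 0 (shut) to 100 (fully open), set as the call begins (left out, the last holds). The fingers move at their own pace and stop on an object; "newtons" is the grip in N (left out, the last holds). Time passes only in rows, so rows that do not move let the fingers close, or fill a call up. It gives the time, the measured TCP pose, the force and the opening at its end, in the units of the state.
- env.sense(): the state, without advancing time (a new reading comes with each control period).
- read_camera(name): name is "side" or "top"; returns a dict with "image" (480x640x3 uint8, red, green, blue), "fx", "fy", "cx", "cy" (pixels), "R" (3x3) and "t" (3): a world point X has camera coordinates R X + t. Camera axes: x right, y down, z forward; pixel columns grow to the right and rows downward; lengths in m; the calibration is good to about 2 mm. A picture is of the moment at which its call begins. There is no depth.
- env.sign_off(): hands the job in, once; it reports no verdict.
Trained networks look in a picture, given as the dict that the camera call returned (one of the last four; its "shot" number tells which), for a name from the list of things; names that differ only in an ending like _2 or _b are one class to them, and where a whole thing is asked for, a point or a joint stands for the part that bears it (a point fixed in the world has none). Each returns a list of dicts, best first, with "score" (0 to 1); they miss things now and then, are a little off and sometimes report something else, mostly with a low value. They report only what shows in the picture. A call takes as long as a camera call.
- regions_of(picture, query): "mask" (480x640 bool, what is visible of it) and "bbox" ([left, top, width, height] in pixels, round what is visible of it).
The state is a dict: "time": time; "qpos": joint angles; "joint_velocities": joint speeds; "joint_efforts": joint torques, N m; "tcp_pos": TCP position; "tcp_rot": TCP orientation; "contact_force": force on the tool from outside, world axes, zero at the start; "ft_torque": the same for the moment, N m; "grip_width": opening from 0.0 (shut) to 1.0 (fully open).
Only numpy, scipy, OpenCV 4.12 (cv2) and the standard library are available. Lean on these libraries where they do the work, as an engineer would, in place of code of your own. Each camera call takes 0.05 s, during which the arm holds its last target. There are 200 camera calls.

TASK

Put the orange-handled needle file away. First lay it in the sloping wooden rest with its handle uppermost, let go so that it lies there by itself, then take it again and push it blade-down into the clear tube, against the stiff cork inside, until it is fully home with the shoulder of the handle on the rim. Leave the brush, the pliers pot and the jar where they stand.

Things in the scene. Friction and masses are not known exactly. Their poses are not given: they have to be found in the camera images.
- file: needle file, 165 mm long, 35 g: square orange handle 12 x 12 x 100 mm; round dark steel blade 5 mm in diameter, 65 mm long, the last 12 mm tapering to 2.4 mm. Starts flat on the bench. Origin on its axis at the centre of mass; x points along the axis to the blade's tip: handle from x = -66 to +34 mm, blade from +34 to +99 mm; y and z square to the handle's flats
- file_shoulder (a point): the shoulder: the axis point where the handle ends and the blade begins (file x = +34 mm)
- file_tip (a point): tip of the blade (file x = +99 mm)
- file_end (a point): free end of the handle (file x = -66 mm)
- rest: fixed wooden rest, base board 150 x 56 x 10 mm; origin mid-underside, z up. Its bed rises at 45 degrees towards its own +x. Two saddles carry the handle, at 70-80 and 118-128 mm up the slope from the foot plate: flat floor, two brass fences leaning outwards, 14 mm apart at the floor, 20 at the top, 11 high, 27 over all. Between them the bed is 14 mm lower: 38 mm free for fingers
- rest_seat (a point): where the file's origin lies when seated, handle up, tip on the foot plate (99 mm up the slope, 6 mm off the saddle floors). The bed ends at 131 mm: the seated handle stands out 34 mm beyond it
- rest_foot (a point): where the seated file's tip touches the brass foot plate (30 mm wide, square to the slope, reaching 14 mm above this point and 26 mm below); the line from here to rest_seat is the seated file's axis
- tube: fixed clear plastic tube standing upright on a dark wooden block 56 x 56 x 18 mm; outer diameter 17 mm, opening 9 mm in diameter, rim 90 mm above the bench, bright blue collar 21 mm in diameter and 10 mm high just under the rim. Origin in the middle of the block's underside, z up. The bore is 70 mm deep
- tube_rim (a point): centre of the tube's mouth, level with the rim
- cork (a joint): stiff sliding cork inside the tube: 0 = its top 33 mm below the rim, grows as it is pushed down (m, at most 0.040); it takes about 2 N to move and stays where it is left. The file fully home has pushed it to about 0.032
- brush: bystander: wooden bench brush 100 x 36 x 44 mm, lying beside the file on its +y side; origin in the middle of its underside, long side along x
- pot: bystander: white pot 80 mm in diameter and 85 mm high with blue-handled pliers (about 100 mm across, up to 123 mm high) standing behind the tube; origin under its centre
- jar: bystander: closed amber jar with a brass cap, 54 mm in diameter, 65 mm high, standing behind the rest; origin under its centre

How it is judged:
On the way:
1. the file lies by itself in the sloping rest, handle uppermost, not touched by the fingers (distance between file and rest_seat below 0.02 m and angle between file's own x axis and vertical between 2.18 and 2.53 rad and y of file_shoulder in the frame of rest between -0.008 and 0.008 m and linear speed of file below 0.02 m/s and contact force between the fingers and file below 0.02 N), for 0.2 s.
At the end, for the whole second after the job is handed in: The file stands at rest in the tube, blade down, its shoulder within 4 mm above the rim and 5 mm of the tube's axis, upright within 0.1 rad, with the cork pushed down (joint over 0.025) (z of file_shoulder in the frame of tube_rim below 0.004 m and horizontal distance between file_shoulder and tube_rim below 0.005 m and angle between the x axis of file and the z axis of tube, either way round below 0.1 rad and value of joint cork above 0.025 m and linear speed of file below 0.01 m/s); the robot touches nothing.
It fails at once if the brush is moved more than 30 mm (distance of brush from where it was at the start of the episode above 0.03 m).
It fails at once if the pliers pot is moved more than 30 mm (distance of pot from where it was at the start of the episode above 0.03 m).
It fails at once if the jar is moved more than 30 mm (distance of jar from where it was at the start of the episode above 0.03 m).
It fails at once if a bystander is tipped over (angle between any of brush, pot, jar's own z axis and vertical above 0.5 rad).
It also fails if it takes over 64 s, if anything falls off the work surface, if the arm or the gripper's body presses on something with over 40 N, if the wrist force passes 120 N, or if a joint passes its speed limit or range.

## Working session

There is one attempt and no reset: what is moved stays moved. The work goes in short steps, Python scripts to look and compute and a tool call to move; the robot and the scene stay as the last step left them, time stands still between calls to the robot, and variables do not carry over. Pictures are saved under pics/ and viewed, about 8 in all and at most 12, crops included, and the job is handed in when it is done.

Besides the shell and the picture viewer there is one more tool, called after "Call:" as name(argument=value, ...), one argument or row to a line, values as JSON. play_rows: Moves the arm, as the interface text tells. Its arguments: {"type":"object","properties":{"linear":{"type":"array","items":{"type":"array","items":{"type":"number"}}},"rotation":{"type":"array","items":{"type":"array","items":{"type":"number"}}},"gripper":{"type":"number"},"newtons":{"type":"number"}},"required":["linear","rotation"]}

```bash
mkdir -p pics
cat > h.py <<'E'
import numpy as np, cv2
from workcell import env, read_camera, regions_of
def save(p,n): cv2.imwrite('pics/'+n+'.png',p['image'][:,:,::-1])
def ray(p,uv):
    R=np.array(p['R']);t=np.array(p['t'])
    d=R.T@np.array([(uv[0]-p['cx'])/p['fx'],(uv[1]-p['cy'])/p['fy'],1.]); return -R.T@t,d
def onz(p,uv,z):
    c,d=ray(p,uv); return c+d*(z-c[2])/d[2]
def proj(p,X):
    x=np.array(p['R'])@np.array(X)+np.array(p['t']); return np.array([p['fx']*x[0]/x[2]+p['cx'],p['fy']*x[1]/x[2]+p['cy']])
def tri(rs):
    A=np.zeros((3,3));b=np.zeros(3)
    for c,d in rs:
        d=d/np.linalg.norm(d);P=np.eye(3)-np.outer(d,d);A+=P;b+=P@c
    X=np.linalg.solve(A,b); return X,[np.linalg.norm((np.eye(3)-np.outer(d,d)/(d@d))@(X-c)) for c,d in rs]
E
python3 - <<'E'
from h import *
np.set_printoptions(precision=4,suppress=True)
s=env.sense();print({k:s[k] for k in('time','tcp_pos','tcp_rot','contact_force','grip_width')})
im=[]
for n in('top','side'):
    p=read_camera(n);save(p,n+'0')
    c,_=ray(p,(0,0));print(n,c,p['fx'],np.array(p['R']).tolist())
    for q in('file','rest','tube','brush','pot','jar'):
        for r in regions_of(p,q)[:2]:
            m=cv2.minAreaRect(np.argwhere(r['mask'])[:,::-1].astype(np.float32))
            print(q,round(r['score'],2),r['bbox'],m)
E
```

```text
{'time': 0.0, 'tcp_pos': array([0.1966, 0.6452, 0.2336]), 'tcp_rot': array([ 0.9891, -0.1475, -0.0001,  0.0008]), 'contact_force': array([-1.3163, -0.7675, -0.0941]), 'grip_width': 0.9984095855884375}
top [ 0.4159 -0.0091  0.8849] 438.36954405301697 [[-0.029578888712380756, -0.9990634104719321, -0.03158150089422889], [-0.9924355740455959, 0.0331195599313253, -0.1182147457754055], [0.11914999249403664, 0.02784594415973245, -0.9924857090570745]]
file 0.68 [317.9, 237.0, 51.5, 45.6] ((342.5191345214844, 259.020751953125), (5.934950828552246, 67.20625305175781), 47.290611267089844)
rest 0.65 [169.6, 253.3, 34.8, 32.4] ((186.19232177734375, 268.9615173339844), (27.848491668701172, 33.339744567871094), 78.69007110595703)
tube 0.86 [167.8, 252.5, 32.6, 31.9] ((185.94464111328125, 269.186279296875), (28.384933471679688, 34.58327865600586), 79.99201965332031)
brush 0.71 [287.9, 215.7, 46.8, 44.3] ((311.5000305175781, 235.50003051757812), (19.798988342285156, 50.91168975830078), 45.0)
pot 0.95 [144.8, 193.0, 59.4, 56.9] ((173.4000244140625, 222.20001220703125), (60.821041107177734, 46.51021575
[... 848 characters left out ...]
81, 347.0690612792969), (59.55605697631836, 83.5912857055664), 69.86369323730469)
tube 0.82 [227.2, 176.2, 28.6, 35.9] ((238.48110961914062, 194.93055725097656), (36.22644805908203, 24.639568328857422), 60.75117111206055)
brush 0.63 [282.8, 235.9, 46.4, 30.1] ((306.01263427734375, 247.7418670654297), (45.03508377075195, 22.347599029541016), 12.26477336883545)
pot 0.74 [253.3, 146.8, 32.8, 54.8] ((268.5, 174.5), (53.0, 35.0), 90.0)
pot 0.38 [441.8, 312.9, 33.6, 40.0] ((455.25006103515625, 332.75), (30.674089431762695, 41.7420654296875), 18.434947967529297)
jar 0.68 [436.7, 310.6, 39.8, 44.4] ((456.1500549316406, 332.54998779296875), (31.622774124145508, 42.058284759521484), 18.43494987487793)
```

View pics/top0.png

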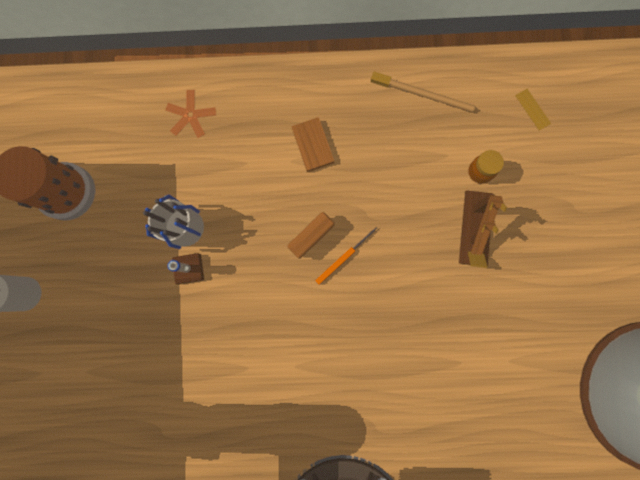

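View pics/side0.png

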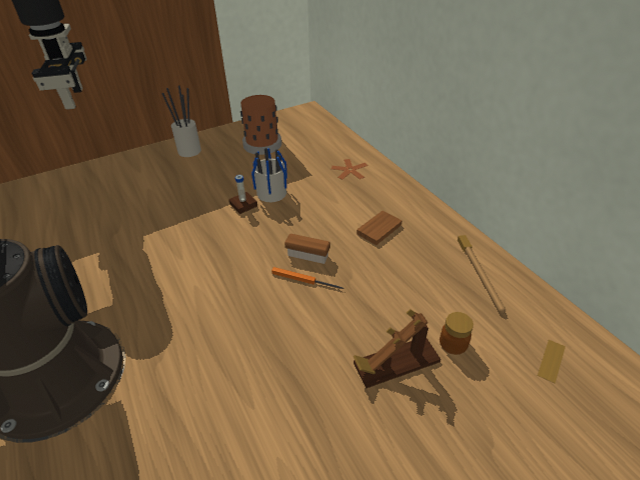

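The top view shows the file with its handle end at (318,282), shoulder at about (354,250) and tip at (378,228). The brush is at (311,235), the tube collar at (174,266), and the rest has its foot at (478,262) and rises away from the robot. The side view agrees. Next I need enlarged crops for accuracy.

Run:
```python
import cv2,numpy as np
t=cv2.imread('pics/top0.png');s=cv2.imread('pics/side0.png')
def c(i,x,y,w,h,W,H): 
    return cv2.resize(i[y:y+h,x:x+w],(W,H),interpolation=cv2.INTER_CUBIC)
# scale 5 for all except
a=np.vstack([np.hstack([c(t,450,185,80,90,400,450)[:300],c(s,350,305,100,75,400,300)]),np.hstack([c(t,310,225,80,60,400,300),c(s,265,255,80,60,400,300)])])
a=np.vstack([np.hstack([c(t,455,185,60,85,424,600)]) ]); b=c(s,350,308,94,85,376,340); b=np.vstack([b,c(t,160,255,47,32,376,260)])
cv2.imwrite('pics/crop1.png',np.hstack([a,b]))
```

```text
(no output)
```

View pics/crop1.png

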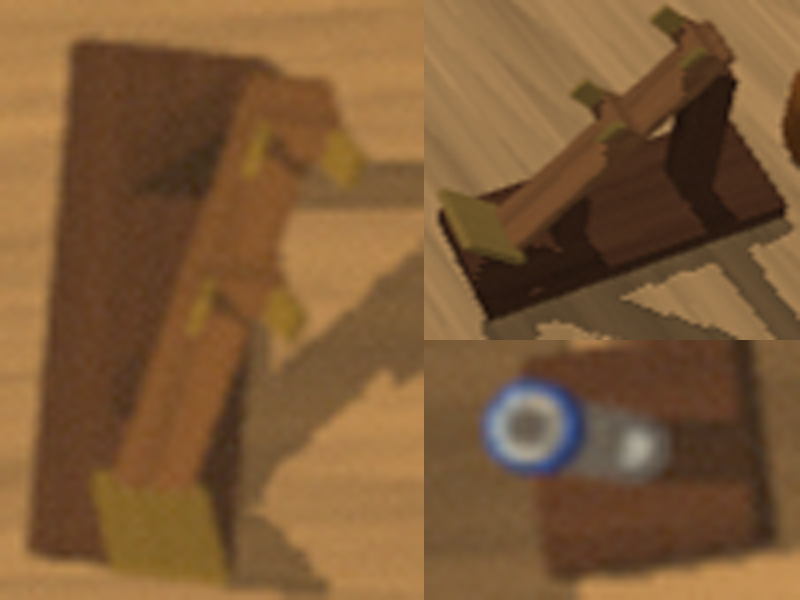

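The crops resolve the rest's foot plate, the two saddles and the tube collar, whose ring centre is at about (173.5,265.6) in the top view. Now I'll fit the poses.

```bash
cat > geo.py <<'E'
from h import *
from scipy.optimize import least_squares
import pickle
def P_rest(q,pt): # pt=(s,y,h) slope coords relative foot, or ('b',x,y,z)
    x,y,a,fx,fz=q; c=np.sqrt(.5)
    if pt[0]=='b': l=np.array(pt[1:])
    else: s,yy,h=pt; l=np.array([fx+c*(s-h),yy,fz+c*(s+h)])
    return np.array([x+np.cos(a)*l[0]-np.sin(a)*l[1],y+np.sin(a)*l[0]+np.cos(a)*l[1],l[2]])
E
python3 - <<'E'
from geo import *
np.set_printoptions(precision=4,suppress=True)
T=read_camera('top');S=read_camera('side')
pickle.dump((T,S),open('cams.pkl','wb'))
t=lambda a,b:(455+a*60/424,185+b*60/424); s=lambda a,b:(350+(a-424)/4,308+b/4)
f=[(T,t(72,40),('b',.075,.028,.01),1),(T,t(30,550),('b',-.075,.028,.01),1),
(T,t(230,582),(0,-.015,.014),1),(T,t(108,570),(0,.015,.014),1),(S,s(440,190),(0,.015,.014),1),(S,s(470,248),(0,-.015,.014),1),
(S,s(523,260),(0,-.015,-.026),.5),(T,t(208,487),(0,-.015,-.026),.5),(T,t(93,473),(0,.015,-.026),.5),
(S,s(487,318),('b',-.075,-.028,0),1),(S,s(787,212),('b',.075,-.028,0.),1),
(T,t(257,150),(.123,.0118,.003),.5),(T,t(345,158),(.123,-.0105,.001),.5),(T,t(202,305),(.075,.0118,.003),.5),(T,t(287,313),(.075,-.0105,.001),.5)]
fun=lambda q:np.concatenate([w*(proj(c,P_rest(q,p))-u) for c,u,p,w in f])
r=least_squares(fun,[.5,-.3,0,-.05,.04],loss='soft_l1');q=r.x
print('rest',q);print(fun(q).reshape(-1,2).round(1).tolist())
print('foot',P_rest(q,(0,0,0)),'seat',P_rest(q,(.099,0,0)),'grip',P_rest(q,(.145,0,0)))
pickle.dump(q,open('rest.pkl','wb'))
X,e=tri([ray(T,(173.5,265.6)),ray(S,(239.5,177.5))]);print('rim',X,e, onz(T,(173.5,265.6),.09),onz(S,(239.5,177.5),.09))
# file: orange mask
for c,n in((T,'top'),(S,'side')):
    im=c['image'];h=cv2.cvtColor(im,cv2.COLOR_RGB2HSV);m=((h[...,0]>5)&(h[...,0]<16)&(h[...,1]>215)&(h[...,2]>120)).astype(np.uint8)
    x0,y0,w,hh=(310,220,75,70) if n=='top' else (265,255,85,45)
    k=np.zeros_like(m);k[y0:y0+hh,x0:x0+w]=m[y0:y0+hh,x0:x0+w]
    pts=np.argwhere(k)[:,::-1].astype(np.float32);print(n,len(pts),cv2.minAreaRect(pts))
    W=np.array([onz(c,p,.008) for p in pts]);mu=W.mean(0);d=np.linalg.svd(W-mu)[2][0];d=d*np.sign(d[0]);pr=(W-mu)@d
    print('handle mid',mu,d,np.degrees(np.arctan2(d[1],d[0])),pr.min(),pr.max())
    print([proj(c,x) for x in (mu-d*.05,mu+d*.05,mu+d*.115)])
for q_,uv,z in(('brush',(311.5,235.5),.044),('pot',(173.4,222.2),.06),('jar',(488,160),.065)):print(q_,onz(T,uv,z))
E
```

```text
rest [ 0.5552 -0.2832 -0.1346 -0.0712  0.0363]
[[-0.1, -2.2], [0.6, -0.9], [0.0, -1.6], [1.3, -1.5], [-1.2, 0.2], [-1.3, -0.3], [-0.3, 0.2], [-0.3, -0.6], [0.1, -0.4], [-0.3, 1.8], [-1.3, 0.6], [-0.5, 0.3], [-0.3, 0.0], [-0.3, 0.4], [-0.2, 0.1]]
foot [ 0.4846 -0.2736  0.0363] seat [ 0.554  -0.283   0.1063] grip [ 0.5862 -0.2874  0.1388]
rim [0.4909 0.2981 0.0887] [np.float64(0.0023942270414822006), np.float64(0.0023942270414820874)] [0.4885 0.2983 0.09  ] [0.4925 0.2953 0.09  ]
top 263 ((334.87548828125, 265.3641357421875), (5.528655529022217, 48.959320068359375), 47.48955154418945)
handle mid [0.4857 0.0031 0.008 ] [ 0.6529 -0.7574  0.    ] -49.23588299214803 -0.04857447450869782 0.049656793052171334
[array([316.3122, 282.4053]), array([353.0434, 248.7249]), array([376.6664, 227.064 ])]
side 0 ((0.0, 0.0), (0.0, 0.0), 0.0)<stdin>:23: RuntimeWarning: Mean of empty slice.
  ret = ret.dtype.type(ret / rcount)
Traceback (most recent call last):
numpy.linalg.LinAlgError: 1-dimensional array given. Array must be at least two-dimensional
```

```bash
cat > plan.py <<'E'
from geo import *
from scipy.spatial.transform import Rotation as Ro
def cur():
    s=env.sense(); return np.array(s['tcp_pos']),Ro.from_quat(s['tcp_rot'])
def frame(x,z):
    z=np.array(z,float);z/=np.linalg.norm(z);x=np.array(x,float);x-=z*(x@z);x/=np.linalg.norm(x)
    return Ro.from_matrix(np.column_stack([x,np.cross(z,x),z]))
def rows(p0,R0,p1,R1,n,label=''):
    rel=R0.inv()*R1; w=np.round(rel.as_rotvec()/n,4); dp=R0.inv().apply(np.array(p1)-p0)
    A=sum(Ro.from_rotvec(w*k).as_matrix() for k in range(n)); v=np.round(np.linalg.solve(A,dp),4)
    p,R=p0,R0;path=[]
    for k in range(n): p=p+R.apply(v);R=R*Ro.from_rotvec(w);path.append(p)
    print(label,n,'x',v.tolist(),w.tolist(),'mid',path[n//2].round(3),'end',p.round(4));return p,R
def drows(v_world,n,R=None):
    R=R or cur()[1];print(n,'x',np.round(R.inv().apply(v_world)/n,4).tolist())
Zd=[0,0,-1]
E
python3 - <<'E'
from plan import *
p,R=cur();a=np.radians(-49.2);d=np.array([np.cos(a),np.sin(a),0])
R1=frame(d,Zd);g=np.array([.4857,.0031,0])-.030*d
p,R=rows(p,R,g+[0,0,.10],R1,20)
rows(p,R,g+[0,0,.010],R1,10)
E
```

```text
20 x [0.0283, 0.0193, 0.0067] [-0.0, 0.0, 0.0281] mid [0.388 0.323 0.161] end [0.466  0.0254 0.1006]
 10 x [-0.0, -0.0, 0.0091] [-0.0, 0.0, 0.0001] mid [0.466 0.025 0.046] end [0.466  0.0254 0.0096]
```

Call:
play_rows(
  linear=[
    [0.0283,0.0193,0.0067],
    [0.0283,0.0193,0.0067],
    [0.0283,0.0193,0.0067],
    [0.0283,0.0193,0.0067],
    [0.0283,0.0193,0.0067],
    [0.0283,0.0193,0.0067],
    [0.0283,0.0193,0.0067],
    [0.0283,0.0193,0.0067],
    [0.0283,0.0193,0.0067],
    [0.0283,0.0193,0.0067],
  ],
  rotation=[
    [0,0,0.0281],
    [0,0,0.0281],
    [0,0,0.0281],
    [0,0,0.0281],
    [0,0,0.0281],
    [0,0,0.0281],
    [0,0,0.0281],
    [0,0,0.0281],
    [0,0,0.0281],
    [0,0,0.0281],
  ],
  gripper=40,
  newtons=30,
)

```text
time: 1.63
tcp_pos: [0.3759, 0.3532, 0.1675]
tcp_rot: [0.959, -0.285, 0.0, -0.0]
contact_force: [1.2, 0.0, -0.5]
grip_width: 0.407
```

Call:
play_rows(
  linear=[
    [0.0283,0.0193,0.0067],
    [0.0283,0.0193,0.0067],
    [0.0283,0.0193,0.0067],
    [0.0283,0.0193,0.0067],
    [0.0283,0.0193,0.0067],
    [0.0283,0.0193,0.0067],
    [0.0283,0.0193,0.0067],
    [0.0283,0.0193,0.0067],
    [0.0283,0.0193,0.0067],
    [0.0283,0.0193,0.0067],
  ],
  rotation=[
    [0,0,0.0281],
    [0,0,0.0281],
    [0,0,0.0281],
    [0,0,0.0281],
    [0,0,0.0281],
    [0,0,0.0281],
    [0,0,0.0281],
    [0,0,0.0281],
    [0,0,0.0281],
    [0,0,0.0281],
  ],
)

```text
time: 2.47
tcp_pos: [0.4664, 0.0239, 0.1007]
tcp_rot: [0.909, -0.416, 0.0, -0.0]
contact_force: [0.9, -0.6, 1.2]
grip_width: 0.403
```

Call:
play_rows(
  linear=[
    [0,0,0.0101],
    [0,0,0.0101],
    [0,0,0.0101],
    [0,0,0.0101],
    [0,0,0.0101],
    [0,0,0.0101],
    [0,0,0.0101],
    [0,0,0.0101],
    [0,0,0.0101],
    [0,0,0],
  ],
  rotation=[
    [0,0,0],
    [0,0,0],
    [0,0,0],
    [0,0,0],
    [0,0,0],
    [0,0,0],
    [0,0,0],
    [0,0,0],
    [0,0,0],
    [0,0,0],
  ],
)

```text
time: 3.3
tcp_pos: [0.4661, 0.0254, 0.0089]
tcp_rot: [0.909, -0.416, -0.0, 0.0]
contact_force: [-0.2, 0.9, 0.4]
grip_width: 0.405
```

Call:
play_rows(
  linear=[
    [0,0,0],
    [0,0,0],
    [0,0,0],
    [0,0,0],
    [0,0,0],
    [0,0,0],
    [0,0,0],
    [0,0,0],
    [0,0,0],
    [0,0,0],
  ],
  rotation=[
    [0,0,0],
    [0,0,0],
    [0,0,0],
    [0,0,0],
    [0,0,0],
    [0,0,0],
    [0,0,0],
    [0,0,0],
    [0,0,0],
    [0,0,0],
  ],
  gripper=0,
  newtons=30,
)

```text
time: 4.13
tcp_pos: [0.4661, 0.0255, 0.0099]
tcp_rot: [0.909, -0.416, 0.0, -0.0]
contact_force: [-1.0, -0.1, 6.4]
grip_width: 0.134
```

Call:
play_rows(
  linear=[
    [0,0,-0.02],
    [0,0,-0.02],
    [0,0,-0.02],
    [0,0,-0.02],
    [0,0,-0.02],
    [0,0,-0.02],
    [0,0,-0.02],
    [0,0,-0.02],
    [0,0,-0.02],
    [0,0,0],
  ],
  rotation=[
    [0,0,0],
    [0,0,0],
    [0,0,0],
    [0,0,0],
    [0,0,0],
    [0,0,0],
    [0,0,0],
    [0,0,0],
    [0,0,0],
    [0,0,0],
  ],
)

```text
time: 4.97
tcp_pos: [0.4679, 0.026, 0.1933]
tcp_rot: [0.91, -0.416, 0.002, -0.002]
contact_force: [0.2, 0.6, -0.1]
grip_width: 0.135
```

```bash
cat > tgt.py <<'E'
from plan import *
q=pickle.load(open('rest.pkl','rb'));a=q[2];c=.5**.5
ex=np.array([np.cos(a),np.sin(a),0]);ez=np.array([0,0,1.])
axd=-c*ex-c*ez; nz=c*ex-c*ez     # file dir, tool z at rest
RR=frame(axd,nz)
E
python3 - <<'E'
from tgt import *
p,R=cur();T1=P_rest(q,(.145,0,.054));print(T1)
p,R=rows(p,R,T1+[0,0,.03],frame(-ex,Zd),20)
p,R=rows(p,R,T1,RR,10)
E
```

```text
[ 0.54840133 -0.28227812  0.17700952]
 20 x [0.0159, -0.0131, -0.0006] [-0.0003, 0.0003, 0.121] mid [ 0.618 -0.121  0.201] end [ 0.5477 -0.2827  0.2063]
 10 x [0.001, 0.0, 0.0028] [-0.0001, -0.0786, -0.0001] mid [ 0.545 -0.282  0.189] end [ 0.548  -0.2827  0.1774]
```

Call:
play_rows(
  linear=[
    [0.0159,-0.0131,-0.0006],
    [0.0159,-0.0131,-0.0006],
    [0.0159,-0.0131,-0.0006],
    [0.0159,-0.0131,-0.0006],
    [0.0159,-0.0131,-0.0006],
    [0.0159,-0.0131,-0.0006],
    [0.0159,-0.0131,-0.0006],
    [0.0159,-0.0131,-0.0006],
    [0.0159,-0.0131,-0.0006],
    [0.0159,-0.0131,-0.0006],
  ],
  rotation=[
    [0,0,0.121],
    [0,0,0.121],
    [0,0,0.121],
    [0,0,0.121],
    [0,0,0.121],
    [0,0,0.121],
    [0,0,0.121],
    [0,0,0.121],
    [0,0,0.121],
    [0,0,0.121],
  ],
)

```text
time: 5.8
tcp_pos: [0.613, -0.1021, 0.1946]
tcp_rot: [-0.509, 0.861, 0.0, -0.001]
contact_force: [-0.1, -0.4, 0.1]
grip_width: 0.137
```

Call:
play_rows(
  linear=[
    [0.0159,-0.0131,-0.0006],
    [0.0159,-0.0131,-0.0006],
    [0.0159,-0.0131,-0.0006],
    [0.0159,-0.0131,-0.0006],
    [0.0159,-0.0131,-0.0006],
    [0.0159,-0.0131,-0.0006],
    [0.0159,-0.0131,-0.0006],
    [0.0159,-0.0131,-0.0006],
    [0.0159,-0.0131,-0.0006],
    [0.0159,-0.0131,-0.0006],
  ],
  rotation=[
    [0,0,0.121],
    [0,0,0.121],
    [0,0,0.121],
    [0,0,0.121],
    [0,0,0.121],
    [0,0,0.121],
    [0,0,0.121],
    [0,0,0.121],
    [0,0,0.121],
    [0,0,0.121],
  ],
)

```text
time: 6.63
tcp_pos: [0.5449, -0.2841, 0.2006]
tcp_rot: [0.071, 0.997, 0.0, -0.001]
contact_force: [0.2, -0.1, 0.2]
grip_width: 0.133
```

Call:
play_rows(
  linear=[
    [0.001,0,0.0028],
    [0.001,0,0.0028],
    [0.001,0,0.0028],
    [0.001,0,0.0028],
    [0.001,0,0.0028],
    [0.001,0,0.0028],
    [0.001,0,0.0028],
    [0.001,0,0.0028],
    [0.001,0,0.0028],
    [0.001,0,0.0028],
  ],
  rotation=[
    [0,-0.0786,0],
    [0,-0.0786,0],
    [0,-0.0786,0],
    [0,-0.0786,0],
    [0,-0.0786,0],
    [0,-0.0786,0],
    [0,-0.0786,0],
    [0,-0.0786,0],
    [0,-0.0786,0],
    [0,-0.0786,0],
  ],
)

```text
time: 7.47
tcp_pos: [0.5395, -0.2843, 0.17]
tcp_rot: [0.064, 0.93, -0.025, 0.361]
contact_force: [-1.5, -1.3, -1.6]
grip_width: 0.133
```

Run:
```python
from tgt import *
np.set_printoptions(precision=4,suppress=True)
p,R=cur();print(p,env.sense()['qpos']);rows(p,R,P_rest(q,(.145,0,.054)),RR,5)
T=read_camera('top');S=read_camera('side');pickle.dump((T,S),open('c1.pkl','wb'))
M=R.as_matrix();ax=M[:,0]
g=p+.004*M[:,2]
for k,v in dict(end=-.020,grip=0,sh=.080,tip=.145).items():print(k,proj(T,g+v*ax),proj(S,g+v*ax))
t=T['image'][150:290,440:560,::-1];s=S['image'][240:380,340:460,::-1]
cv2.imwrite('pics/c1.png',np.hstack([cv2.resize(i,(400,466),interpolation=cv2.INTER_CUBIC) for i in(t,s)]))
```

```text
[ 0.5395 -0.2843  0.17  ] [-0.2388  0.059  -0.6264 -0.4354 -0.1629 -1.0662]
 5 x [-0.0022, 0.0006, 0.0002] [-0.0004, -0.0091, -0.0006] mid [ 0.545 -0.283  0.174] end [ 0.5485 -0.2825  0.1769]
end [510.9056 207.4329] [409.1672 298.6093]
grip [507.2161 217.9471] [399.896  306.9154]
sh [493.5845 256.795 ] [364.1426 338.9473]
tip [483.6763 285.0317] [336.5705 363.6494]
```

View pics/c1.png

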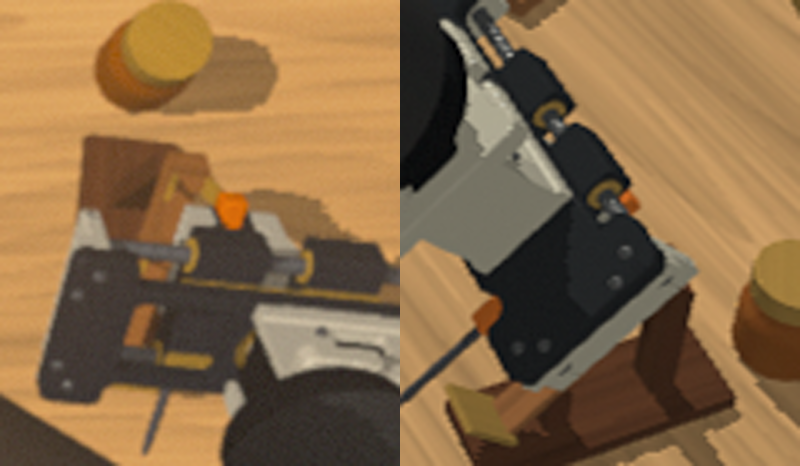

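The rest is clear below the gripper. The file's tip at (484,286) in the top view matches the prediction of (483.7,285.0), and the shoulder also fits in the side view. Next I trim the orientation and move to 12 mm above the seat.

Call:
play_rows(
  linear=[
    [-0.0022,0.0006,0.0002],
    [-0.0022,0.0006,0.0002],
    [-0.0022,0.0006,0.0002],
    [-0.0022,0.0006,0.0002],
    [-0.0022,0.0006,0.0002],
    [0,0,0],
    [0,0,0],
    [0,0,0],
    [0,0,0],
    [0,0,0],
  ],
  rotation=[
    [0,-0.0091,0],
    [0,-0.0091,0],
    [0,-0.0091,0],
    [0,-0.0091,0],
    [0,-0.0091,0],
    [0,0,0],
    [0,0,0],
    [0,0,0],
    [0,0,0],
    [0,0,0],
  ],
)

```text
time: 8.4
tcp_pos: [0.5513, -0.2836, 0.1794]
tcp_rot: [0.063, 0.922, -0.026, 0.382]
contact_force: [0.7, -1.1, 0.3]
grip_width: 0.133
```

Run:
```python
from tgt import *
np.set_printoptions(precision=4,suppress=True)
p,R=cur();print(p,env.sense()['qpos']);print((R.inv()*RR).as_rotvec())
p1,R1=rows(p,R,P_rest(q,(.148,0,.054)),RR,5)
rows(p,R,P_rest(q,(.148,0,.016)),RR,8)
```

```text
[ 0.5513 -0.2836  0.1794] [-0.264   0.0595 -0.5827 -0.5522 -0.1729 -0.9359]
[-0.001  -0.0003 -0.0024]
 5 x [0.0002, 0.0002, -0.0001] [-0.0002, -0.0001, -0.0005] mid [ 0.551 -0.283  0.179] end [ 0.5504 -0.2824  0.179 ]
 8 x [0.0001, 0.0001, 0.0047] [-0.0001, -0.0, -0.0003] mid [ 0.567 -0.285  0.162] end [ 0.5772 -0.2863  0.1522]
```

Call:
play_rows(
  linear=[
    [0,0,0.0047],
    [0,0,0.0047],
    [0,0,0.0047],
    [0,0,0.0047],
    [0,0,0.0047],
    [0,0,0.0047],
    [0,0,0.0047],
    [0,0,0.0047],
    [0,0,0],
    [0,0,0],
  ],
  rotation=[
    [0,0,0],
    [0,0,0],
    [0,0,0],
    [0,0,0],
    [0,0,0],
    [0,0,0],
    [0,0,0],
    [0,0,0],
    [0,0,0],
    [0,0,0],
  ],
)

```text
time: 9.23
tcp_pos: [0.5777, -0.2873, 0.1525]
tcp_rot: [0.064, 0.922, -0.026, 0.382]
contact_force: [-0.6, -0.4, 0.1]
grip_width: 0.132
```

Run:
```python
from tgt import *
np.set_printoptions(precision=4,suppress=True)
p,R=cur();print(p,env.sense()['qpos']);print((R.inv()*RR).as_rotvec())
rows(p,R,P_rest(q,(.147,0,.0055)),RR,5)
T=read_camera('top');S=read_camera('side')
t=T['image'][170:290,430:550,::-1];s=S['image'][280:400,340:460,::-1]
cv2.imwrite('pics/c2.png',np.hstack([cv2.resize(i,(400,400),interpolation=cv2.INTER_CUBIC) for i in(t,s)]))
```

```text
[ 0.5777 -0.2873  0.1525] [-0.2985  0.1432 -0.5116 -0.6974 -0.1788 -0.7677]
[-0.0011 -0.0004 -0.0029]
 5 x [0.0003, 0.0002, 0.002] [-0.0002, -0.0001, -0.0006] mid [ 0.581 -0.287  0.148] end [ 0.5838 -0.2872  0.1443]
```

View pics/c2.png

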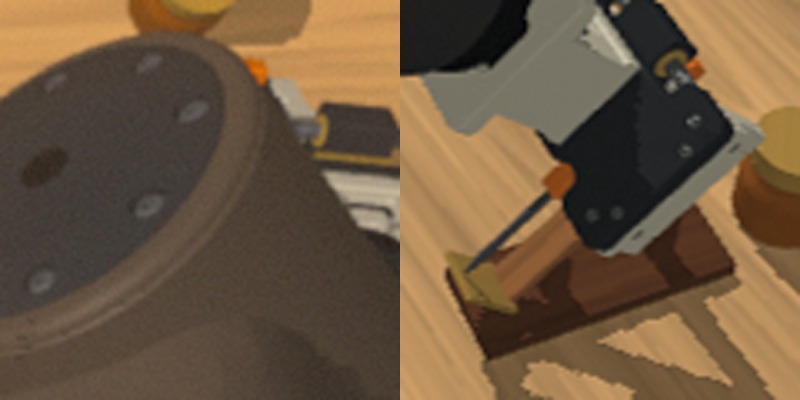

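In the side view the tip at crop (468,270) sits just above the middle of the foot plate, and the blade runs parallel to the bed. Lowering it now.

Call:
play_rows(
  linear=[
    [0.0003,0.0002,0.0021],
    [0.0003,0.0002,0.0021],
    [0.0003,0.0002,0.0021],
    [0.0003,0.0002,0.0021],
    [0.0003,0.0002,0.0021],
    [0,0,0],
    [0,0,0],
    [0,0,0],
    [0,0,0],
    [0,0,0],
  ],
  rotation=[
    [0,0,-0.0005],
    [0,0,-0.0005],
    [0,0,-0.0005],
    [0,0,-0.0005],
    [0,0,-0.0005],
    [0,0,0],
    [0,0,0],
    [0,0,0],
    [0,0,0],
    [0,0,0],
  ],
)

```text
time: 10.17
tcp_pos: [0.5841, -0.287, 0.1445]
tcp_rot: [0.062, 0.922, -0.026, 0.382]
contact_force: [1.1, 0.4, 0.3]
grip_width: 0.133
```

Call:
play_rows(
  linear=[
    [0.0003,0,0.0005],
    [0.0003,0,0.0005],
    [0.0003,0,0.0005],
    [0.0003,0,0.0005],
    [0,0,0],
    [0,0,0],
    [0,0,0],
    [0,0,0],
    [0,0,0],
    [0,0,0],
  ],
  rotation=[
    [0,0,0],
    [0,0,0],
    [0,0,0],
    [0,0,0],
    [0,0,0],
    [0,0,0],
    [0,0,0],
    [0,0,0],
    [0,0,0],
    [0,0,0],
  ],
)

```text
time: 11.0
tcp_pos: [0.585, -0.2874, 0.1425]
tcp_rot: [0.062, 0.922, -0.026, 0.382]
contact_force: [0.9, -1.8, 4.1]
grip_width: 0.135
```

Call:
play_rows(
  linear=[
    [0,0,0],
    [0,0,0],
    [0,0,0],
    [0,0,0],
    [0,0,0],
    [0,0,0],
    [0,0,0],
    [0,0,0],
    [0,0,0],
    [0,0,0],
  ],
  rotation=[
    [0,0,0],
    [0,0,0],
    [0,0,0],
    [0,0,0],
    [0,0,0],
    [0,0,0],
    [0,0,0],
    [0,0,0],
    [0,0,0],
    [0,0,0],
  ],
  gripper=40,
)

```text
time: 11.83
tcp_pos: [0.5847, -0.2871, 0.1421]
tcp_rot: [0.062, 0.922, -0.026, 0.382]
contact_force: [1.0, 0.7, -0.6]
grip_width: 0.4
```

Call:
play_rows(
  linear=[
    [0,0,-0.004],
    [0,0,-0.008],
    [0,0,-0.012],
    [0,0,-0.012],
    [0,0,-0.012],
    [0,0,-0.012],
    [0,0,-0.012],
    [0,0,-0.012],
    [0,0,-0.012],
    [0,0,-0.012],
  ],
  rotation=[
    [0,0,0],
    [0,0,0],
    [0,0,0],
    [0,0,0],
    [0,0,0],
    [0,0,0],
    [0,0,0],
    [0,0,0],
    [0,0,0],
    [0,0,0],
  ],
)

```text
time: 12.67
tcp_pos: [0.5084, -0.2766, 0.2191]
tcp_rot: [0.062, 0.922, -0.026, 0.382]
contact_force: [-0.7, -0.8, 0.1]
grip_width: 0.401
```

Run:
```python
from tgt import *
np.set_printoptions(precision=4,suppress=True)
p,R=cur();print(p,env.sense()['qpos'])
T=read_camera('top');S=read_camera('side');pickle.dump((T,S),open('c3.pkl','wb'))
for k,v in dict(end=.165,sh=.065,tip=0).items():X=P_rest(q,(v,0,0));print(k,proj(T,X)-[430,170],proj(S,X)-[340,280])
t=T['image'][170:290,430:550,::-1];s=S['image'][280:400,340:460,::-1]
cv2.imwrite('pics/c3.png',np.hstack([cv2.resize(i,(400,400),interpolation=cv2.INTER_CUBIC) for i in(t,s)]))
```

```text
[ 0.5084 -0.2766  0.2191] [-0.2176 -0.0796 -0.695  -0.3264 -0.1805 -1.1906]
end [74.1723 15.57  ] [89.5703 20.6768]
sh [57.7202 63.1234] [47.263  59.9921]
tip [48.3258 90.2767] [21.4417 83.9874]
```

View pics/c3.png

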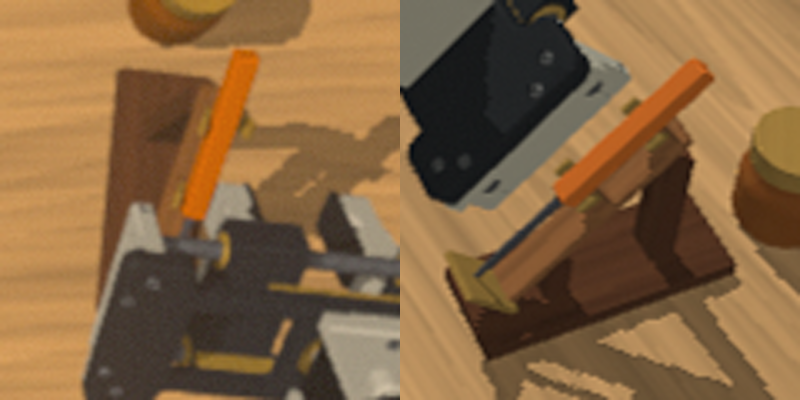

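The file lies seated in the rest with nothing touching it: the handle end at top crop (246,50) agrees with the prediction of (247,52). For the tube I'll regrasp along the handle axis from the top end, so the tool can point straight down over the tube.

Run:
```python
from tgt import *
p,R=cur();A=P_rest(q,(.190,0,0));print(A)
RA=frame(-nz,axd)
p,R=rows(p,R,[.60,-.285,.26],frame(-ex,Zd),10)
p,R=rows(p,R,A,RA,10)
print((R.inv()*RA).magnitude()); rows(p,R,P_rest(q,(.141,0,0)),RA,10)
```

```text
[ 0.61777183 -0.29167141  0.17064556]
 10 x [-0.0103, 0.0004, 0.0002] [-0.0001, 0.0788, 0.0] mid [ 0.56  -0.281  0.253] end [ 0.5999 -0.2849  0.2604]
 10 x [-0.005, -0.0004, 0.008] [-0.0, 0.0785, -0.0] mid [ 0.619 -0.29   0.208] end [ 0.6179 -0.2914  0.1703]
0.0005053105730013096
 10 x [0.0, -0.0, 0.0049] [-0.0, 0.0, -0.0] mid [ 0.597 -0.289  0.15 ] end [ 0.5836 -0.2868  0.1357]
```

Call:
play_rows(
  linear=[
    [-0.0103,0.0004,0.0002],
    [-0.0103,0.0004,0.0002],
    [-0.0103,0.0004,0.0002],
    [-0.0103,0.0004,0.0002],
    [-0.0103,0.0004,0.0002],
    [-0.0103,0.0004,0.0002],
    [-0.0103,0.0004,0.0002],
    [-0.0103,0.0004,0.0002],
    [-0.0103,0.0004,0.0002],
    [-0.0103,0.0004,0.0002],
  ],
  rotation=[
    [0,0.0788,0],
    [0,0.0788,0],
    [0,0.0788,0],
    [0,0.0788,0],
    [0,0.0788,0],
    [0,0.0788,0],
    [0,0.0788,0],
    [0,0.0788,0],
    [0,0.0788,0],
    [0,0.0788,0],
  ],
)

```text
time: 13.6
tcp_pos: [0.5999, -0.2847, 0.2583]
tcp_rot: [0.066, 0.998, 0.001, 0.004]
contact_force: [0.4, -0.6, -0.3]
grip_width: 0.403
```

Call:
play_rows(
  linear=[
    [-0.005,-0.0004,0.008],
    [-0.005,-0.0004,0.008],
    [-0.005,-0.0004,0.008],
    [-0.005,-0.0004,0.008],
    [-0.005,-0.0004,0.008],
    [-0.005,-0.0004,0.008],
    [-0.005,-0.0004,0.008],
    [-0.005,-0.0004,0.008],
    [-0.005,-0.0004,0.008],
    [-0.005,-0.0004,0.008],
  ],
  rotation=[
    [0,0.0785,0],
    [0,0.0785,0],
    [0,0.0785,0],
    [0,0.0785,0],
    [0,0.0785,0],
    [0,0.0785,0],
    [0,0.0785,0],
    [0,0.0785,0],
    [0,0.0785,0],
    [0,0.0785,0],
  ],
)

```text
time: 14.43
tcp_pos: [0.6184, -0.2911, 0.1664]
tcp_rot: [0.061, 0.923, 0.027, -0.378]
contact_force: [1.0, 0.6, 0.3]
grip_width: 0.399
```

Run:
```python
from tgt import *
np.set_printoptions(precision=4,suppress=True)
RA=frame(-nz,axd)
p,R=cur();print(p,env.sense()['qpos'],(R.inv()*RA).as_rotvec())
rows(p,R,P_rest(q,(.190,0,0)),RA,5);rows(p,R,P_rest(q,(.141,0,0)),RA,10)
```

```text
[ 0.6184 -0.2911  0.1664] [-0.1502  0.9042  0.5916  0.0107 -2.0355 -1.5518] [0.0014 0.008  0.0031]
 5 x [0.0007, -0.0001, -0.0005] [0.0003, 0.0016, 0.0006] mid [ 0.618 -0.291  0.169] end [ 0.6177 -0.2915  0.1707]
 10 x [0.0004, -0.0001, 0.0046] [0.0001, 0.0008, 0.0003] mid [ 0.597 -0.289  0.148] end [ 0.5834 -0.2873  0.1366]
```

Call:
play_rows(
  linear=[
    [0.0004,-0.0001,0.0044],
    [0.0004,-0.0001,0.0044],
    [0.0004,-0.0001,0.0044],
    [0.0004,-0.0001,0.0044],
    [0.0004,-0.0001,0.0044],
    [0.0004,-0.0001,0.0044],
    [0.0004,-0.0001,0.0044],
    [0.0004,-0.0001,0.0044],
    [0.0004,-0.0001,0.0044],
    [0.0004,-0.0001,0.0044],
  ],
  rotation=[
    [0,0.0008,0.0003],
    [0,0.0008,0.0003],
    [0,0.0008,0.0003],
    [0,0.0008,0.0003],
    [0,0.0008,0.0003],
    [0,0.0008,0.0003],
    [0,0.0008,0.0003],
    [0,0.0008,0.0003],
    [0,0.0008,0.0003],
    [0,0.0008,0.0003],
  ],
)

```text
time: 15.27
tcp_pos: [0.584, -0.2878, 0.1399]
tcp_rot: [0.063, 0.923, 0.025, -0.38]
contact_force: [-0.2, 0.3, -0.1]
grip_width: 0.399
```

Call:
play_rows(
  linear=[
    [0,0,0],
    [0,0,0],
    [0,0,0],
    [0,0,0],
    [0,0,0],
    [0,0,0],
    [0,0,0],
    [0,0,0],
    [0,0,0],
    [0,0,0],
  ],
  rotation=[
    [0,0,0],
    [0,0,0],
    [0,0,0],
    [0,0,0],
    [0,0,0],
    [0,0,0],
    [0,0,0],
    [0,0,0],
    [0,0,0],
    [0,0,0],
  ],
  gripper=0,
  newtons=40,
)

```text
time: 16.1
tcp_pos: [0.5844, -0.2879, 0.1399]
tcp_rot: [0.063, 0.923, 0.025, -0.38]
contact_force: [0.6, -0.1, 0.3]
grip_width: 0.134
```

Run:
```python
from tgt import *
np.set_printoptions(precision=4,suppress=True)
RA=frame(-nz,axd)
s=env.sense();p,R=cur();print(p,s['grip_width'],s['contact_force'],(R.inv()*RA).as_rotvec())
M=R.as_matrix();print('file axis offset in tool', R.inv().apply(P_rest(q,(.141,0,0))-p))
# lift off slope normal by 60mm, then up
p,R=rows(p,R,p-.06*nz,R,10)
p,R=rows(p,R,[.55,-.20,.33],frame(-ex,Zd),10)
# to above tube
rim=np.array([.4905,.297,.09])
for yaw in(90,135,180,-135):
  a=np.radians(yaw);rows(p,R,rim+[0,0,.141+.03],frame([np.cos(a),np.sin(a),0],Zd),20,yaw)
```

```text
[ 0.5844 -0.2879  0.1399] 0.13404241433688 [ 0.6084 -0.0956  0.3305] [ 0.0001  0.0044 -0.0019]
file axis offset in tool [-0.0019  0.0007  0.0035]
 10 x [0.006, -0.0, -0.0] [0.0, 0.0, 0.0] mid [ 0.559 -0.284  0.165] end [ 0.5422 -0.282   0.1821]
 10 x [0.0066, 0.0082, -0.0137] [-0.0001, -0.0781, -0.0002] mid [ 0.561 -0.235  0.272] end [ 0.5505 -0.2003  0.3303]
90 20 x [0.022, 0.0162, 0.0035] [0.0, -0.0, 0.0718] mid [0.425 0.064 0.292] end [0.4908 0.2969 0.2605]
135 20 x [0.0136, 0.0216, 0.0035] [0.0, -0.0, 0.0325] mid [0.477 0.069 0.292] end [0.4911 0.2977 0.2605]
180 20 x [0.0048, 0.0246, 0.0035] [0.0, 0.0, -0.0067] mid [0.525 0.074 0.292] end [0.4896 0.2969 0.2605]
-135 20 x [-0.0047, 0.0255, 0.0035] [0.0, 0.0, -0.046] mid [0.575 0.081 0.292] end [0.4905 0.2966 0.2605]
```

Call:
play_rows(
  linear=[
    [0.006,0,0],
    [0.006,0,0],
    [0.006,0,0],
    [0.006,0,0],
    [0.006,0,0],
    [0.006,0,0],
    [0.006,0,0],
    [0.006,0,0],
    [0.006,0,0],
    [0.006,0,0],
  ],
  rotation=[
    [0,0,0],
    [0,0,0],
    [0,0,0],
    [0,0,0],
    [0,0,0],
    [0,0,0],
    [0,0,0],
    [0,0,0],
    [0,0,0],
    [0,0,0],
  ],
)

```text
time: 16.93
tcp_pos: [0.5417, -0.2819, 0.1826]
tcp_rot: [0.063, 0.923, 0.025, -0.38]
contact_force: [0.3, -0.2, -0.1]
grip_width: 0.129
```

Call:
play_rows(
  linear=[
    [0.0066,0.0082,-0.0137],
    [0.0066,0.0082,-0.0137],
    [0.0066,0.0082,-0.0137],
    [0.0066,0.0082,-0.0137],
    [0.0066,0.0082,-0.0137],
    [0.0066,0.0082,-0.0137],
    [0.0066,0.0082,-0.0137],
    [0.0066,0.0082,-0.0137],
    [0.0066,0.0082,-0.0137],
    [0.0066,0.0082,-0.0137],
  ],
  rotation=[
    [0,-0.0781,0],
    [0,-0.0781,0],
    [0,-0.0781,0],
    [0,-0.0781,0],
    [0,-0.0781,0],
    [0,-0.0781,0],
    [0,-0.0781,0],
    [0,-0.0781,0],
    [0,-0.0781,0],
    [0,-0.0781,0],
  ],
)

```text
time: 17.77
tcp_pos: [0.5502, -0.1999, 0.3317]
tcp_rot: [0.068, 0.998, -0.001, 0.002]
contact_force: [0.0, -0.2, 0.9]
grip_width: 0.134
```

Run:
```python
from tgt import *
np.set_printoptions(precision=4,suppress=True)
s=env.sense();p,R=cur();print(p,s['grip_width'],s['qpos'])
rim=np.array([.4905,.297,.09]);a=np.radians(-135)
rows(p,R,rim+[0,0,.1445+.03],frame([np.cos(a),np.sin(a),0],Zd),20)
```

```text
[ 0.5502 -0.1999  0.3317] 0.13422174395325284 [-0.0136  0.1612 -0.0367  0.0016 -1.3683 -1.6935]
 20 x [-0.0047, 0.0255, 0.0034] [-0.0002, 0.0002, -0.0461] mid [0.575 0.081 0.294] end [0.4906 0.297  0.2637]
```

Call:
play_rows(
  linear=[
    [-0.0047,0.0255,0.0034],
    [-0.0047,0.0255,0.0034],
    [-0.0047,0.0255,0.0034],
    [-0.0047,0.0255,0.0034],
    [-0.0047,0.0255,0.0034],
    [-0.0047,0.0255,0.0034],
    [-0.0047,0.0255,0.0034],
    [-0.0047,0.0255,0.0034],
    [-0.0047,0.0255,0.0034],
    [-0.0047,0.0255,0.0034],
  ],
  rotation=[
    [0,0,-0.0461],
    [0,0,-0.0461],
    [0,0,-0.0461],
    [0,0,-0.0461],
    [0,0,-0.0461],
    [0,0,-0.0461],
    [0,0,-0.0461],
    [0,0,-0.0461],
    [0,0,-0.0461],
    [0,0,-0.0461],
  ],
)

```text
time: 18.6
tcp_pos: [0.5783, 0.0563, 0.296]
tcp_rot: [-0.163, 0.987, -0.001, -0.0]
contact_force: [-0.0, 0.0, -0.5]
grip_width: 0.134
```

Call:
play_rows(
  linear=[
    [-0.0047,0.0255,0.0034],
    [-0.0047,0.0255,0.0034],
    [-0.0047,0.0255,0.0034],
    [-0.0047,0.0255,0.0034],
    [-0.0047,0.0255,0.0034],
    [-0.0047,0.0255,0.0034],
    [-0.0047,0.0255,0.0034],
    [-0.0047,0.0255,0.0034],
    [-0.0047,0.0255,0.0034],
    [-0.0047,0.0255,0.0034],
  ],
  rotation=[
    [0,0,-0.0461],
    [0,0,-0.0461],
    [0,0,-0.0461],
    [0,0,-0.0461],
    [0,0,-0.0461],
    [0,0,-0.0461],
    [0,0,-0.0461],
    [0,0,-0.0461],
    [0,0,-0.0461],
    [0,0,-0.0461],
  ],
)

```text
time: 19.43
tcp_pos: [0.4898, 0.2973, 0.2618]
tcp_rot: [-0.384, 0.923, -0.0, -0.0]
contact_force: [0.5, -0.3, -0.3]
grip_width: 0.129
```

Call:
play_rows(
  linear=[
    [0,0,0],
    [0,0,0],
    [0,0,0],
    [0,0,0],
    [0,0,0],
    [0,0,0],
    [0,0,0],
    [0,0,0],
    [0,0,0],
    [0,0,0],
  ],
  rotation=[
    [0,0,0],
    [0,0,0],
    [0,0,0],
    [0,0,0],
    [0,0,0],
    [0,0,0],
    [0,0,0],
    [0,0,0],
    [0,0,0],
    [0,0,0],
  ],
)

```text
time: 20.27
tcp_pos: [0.4908, 0.2964, 0.2617]
tcp_rot: [-0.383, 0.924, -0.0, -0.0]
contact_force: [0.2, 0.6, 0.2]
grip_width: 0.135
```

Run:
```python
from tgt import *
np.set_printoptions(precision=4,suppress=True)
s=env.sense();p,R=cur();print(p,R.as_matrix()[:,2])
T=read_camera('top');S=read_camera('side');pickle.dump((T,S),open('c4.pkl','wb'))
M=R.as_matrix()
for k,v in dict(sh=.0795,tip=.1445).items():print(k,proj(T,p+v*M[:,2]),proj(S,p+v*M[:,2]))
rim=[.4905,.297,.09];print('rim',proj(T,rim),proj(S,rim))
t=T['image'][225:285,145:205,::-1];s=S['image'][120:210,205:265,::-1]
cv2.imwrite('pics/c4.png',np.hstack([cv2.resize(t,(400,400),interpolation=cv2.INTER_CUBIC)[:400],cv2.resize(s,(400,600),interpolation=cv2.INTER_CUBIC)[:,:]][1:]+[np.vstack([cv2.resize(t,(400,400),interpolation=cv2.INTER_CUBIC),np.zeros((200,400,3),np.uint8)])]))
```

```text
[0.4908 0.2964 0.2617] [-0.0004 -0.0012 -1.    ]
sh [153.1663 259.7241] [233.4661 144.7243]
tip [168.8363 263.1012] [237.2014 168.2292]
rim [174.2254 264.4886] [238.4772 177.3947]
```

View pics/c4.png

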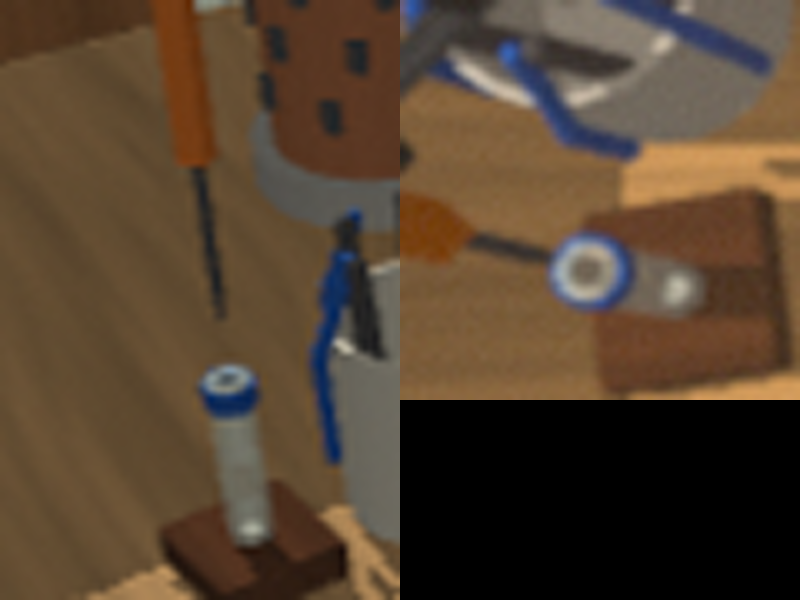

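Side view: tip at (238.1,167.7) and mouth at (239.3,177.0). Both lie about 0.9 px right of the prediction, so they are aligned with each other. In the top view the blade also points at the mouth, centred at (173.2,265.5). I'll go down 21 mm and look again just above the rim.

Call:
play_rows(
  linear=[
    [0,0,0.0035],
    [0,0,0.0035],
    [0,0,0.0035],
    [0,0,0.0035],
    [0,0,0.0035],
    [0,0,0.0035],
    [0,0,0],
    [0,0,0],
    [0,0,0],
    [0,0,0],
  ],
  rotation=[
    [0,0,0],
    [0,0,0],
    [0,0,0],
    [0,0,0],
    [0,0,0],
    [0,0,0],
    [0,0,0],
    [0,0,0],
    [0,0,0],
    [0,0,0],
  ],
)

```text
time: 21.2
tcp_pos: [0.4909, 0.2967, 0.2409]
tcp_rot: [-0.383, 0.924, -0.0, -0.0]
contact_force: [0.8, -0.3, -0.1]
grip_width: 0.13
```

Run:
```python
from tgt import *
np.set_printoptions(precision=4,suppress=True)
p,R=cur();print(p)
T=read_camera('top');S=read_camera('side');pickle.dump((T,S),open('c5.pkl','wb'))
M=R.as_matrix()
for k,v in dict(sh=.0795,tip=.1445).items():print(k,proj(T,p+v*M[:,2])-[150,250],proj(S,p+v*M[:,2])-[222,150])
print('rim',proj(T,[.4905,.297,.09])-[150,250],proj(S,[.4905,.297,.09])-[222,150])
t=T['image'][250:280,150:180,::-1];s=S['image'][150:195,222:252,::-1]
f=lambda i,w,h:cv2.resize(i,(w,h),interpolation=cv2.INTER_CUBIC)
cv2.imwrite('pics/c5.png',np.hstack([f(s,400,600),np.vstack([f(t,400,400),np.zeros((200,400,3),np.uint8)])]))
```

```text
[0.4909 0.2967 0.2409]
sh [ 8.304  10.8176] [12.6838  2.3669]
tip [23.1452 14.0068] [16.3317 25.2784]
rim [24.2254 14.4886] [16.4772 27.3947]
```

View pics/c5.png

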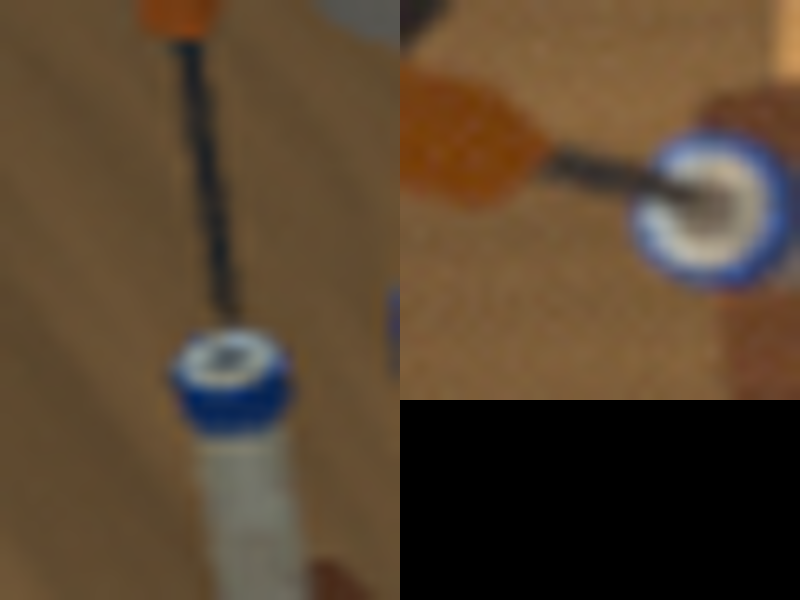

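The tip is just above the mouth. In the top view it is at crop (697,192) against the hole centre at (708,207). With the slant allowed for, the file should move about 1.2 mm in −x and 0.3 mm in +y, and the side view agrees. I'll apply that and enter the bore.

Call:
play_rows(
  linear=[
    [0.0006,0.0011,0],
    [0,0,0.0025],
    [0,0,0.0025],
    [0,0,0.0025],
    [0,0,0.0025],
    [0,0,0.0025],
    [0,0,0.0025],
    [0,0,0.0025],
    [0,0,0.0025],
    [0,0,0],
  ],
  rotation=[
    [0,0,0],
    [0,0,0],
    [0,0,0],
    [0,0,0],
    [0,0,0],
    [0,0,0],
    [0,0,0],
    [0,0,0],
    [0,0,0],
    [0,0,0],
  ],
)

```text
time: 22.13
tcp_pos: [0.4893, 0.2967, 0.22]
tcp_rot: [-0.383, 0.924, -0.001, -0.001]
contact_force: [0.1, 0.3, -0.7]
grip_width: 0.135
```

Run:
```python
from tgt import *
s=env.sense();print(s['tcp_pos'],s['contact_force'],s['ft_torque'])
T=read_camera('top');S=read_camera('side');pickle.dump((T,S),open('c6.pkl','wb'))
t=T['image'][250:280,150:180,::-1];s=S['image'][150:195,222:252,::-1]
f=lambda i,w,h:cv2.resize(i,(w,h),interpolation=cv2.INTER_CUBIC)
cv2.imwrite('pics/c6.png',np.hstack([f(s,400,600),np.vstack([f(t,400,400),np.zeros((200,400,3),np.uint8)])]))
```

```text
[0.48928142 0.29671326 0.21999379] [ 0.09294325  0.31916219 -0.7093846 ] [ 0.11367425 -0.16222682 -0.00755669]
```

View pics/c6.png

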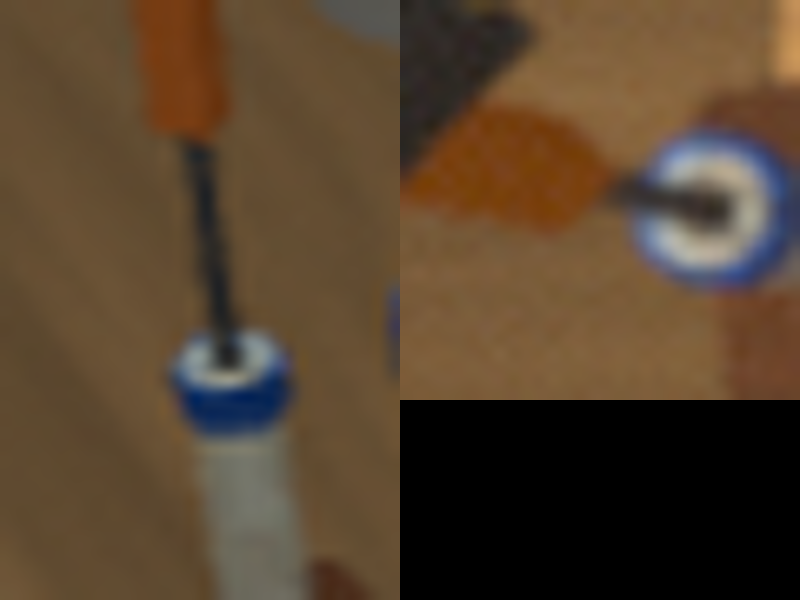

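The blade is inside the mouth in both views and the force is near zero. Going on to the cork.

Call:
play_rows(
  linear=[
    [0,0,0.002],
    [0,0,0.002],
    [0,0,0.002],
    [0,0,0.002],
    [0,0,0.002],
    [0,0,0.002],
    [0,0,0.002],
    [0,0,0.002],
    [0,0,0.002],
    [0,0,0.002],
  ],
  rotation=[
    [0,0,0],
    [0,0,0],
    [0,0,0],
    [0,0,0],
    [0,0,0],
    [0,0,0],
    [0,0,0],
    [0,0,0],
    [0,0,0],
    [0,0,0],
  ],
)

```text
time: 23.07
tcp_pos: [0.4895, 0.2969, 0.2005]
tcp_rot: [-0.383, 0.924, -0.0, -0.0]
contact_force: [-0.0, 0.7, 0.2]
grip_width: 0.134
```

Call:
play_rows(
  linear=[
    [0,0,0.0015],
    [0,0,0.0015],
    [0,0,0.0015],
    [0,0,0.0015],
    [0,0,0.0015],
    [0,0,0.0015],
    [0,0,0.0015],
    [0,0,0.0015],
    [0,0,0.0015],
    [0,0,0.0015],
  ],
  rotation=[
    [0,0,0],
    [0,0,0],
    [0,0,0],
    [0,0,0],
    [0,0,0],
    [0,0,0],
    [0,0,0],
    [0,0,0],
    [0,0,0],
    [0,0,0],
  ],
)

```text
time: 23.9
tcp_pos: [0.4896, 0.2969, 0.1857]
tcp_rot: [-0.383, 0.924, -0.0, -0.0]
contact_force: [0.1, 0.6, 2.0]
grip_width: 0.133
```

Call:
play_rows(
  linear=[
    [0,0,0.001],
    [0,0,0.001],
    [0,0,0.001],
    [0,0,0.001],
    [0,0,0.001],
    [0,0,0.001],
    [0,0,0.001],
    [0,0,0.001],
    [0,0,0.001],
    [0,0,0.001],
  ],
  rotation=[
    [0,0,0],
    [0,0,0],
    [0,0,0],
    [0,0,0],
    [0,0,0],
    [0,0,0],
    [0,0,0],
    [0,0,0],
    [0,0,0],
    [0,0,0],
  ],
)

```text
time: 24.73
tcp_pos: [0.4895, 0.2968, 0.1756]
tcp_rot: [-0.383, 0.924, -0.0, -0.0]
contact_force: [0.4, 0.2, 2.1]
grip_width: 0.138
```

Call:
play_rows(
  linear=[
    [0,0,0.0006],
    [0,0,0.0006],
    [0,0,0.0006],
    [0,0,0.0006],
    [0,0,0.0006],
    [0,0,0.0006],
    [0,0,0.0006],
    [0,0,0.0006],
    [0,0,0],
    [0,0,0],
  ],
  rotation=[
    [0,0,0],
    [0,0,0],
    [0,0,0],
    [0,0,0],
    [0,0,0],
    [0,0,0],
    [0,0,0],
    [0,0,0],
    [0,0,0],
    [0,0,0],
  ],
)

```text
time: 25.57
tcp_pos: [0.4894, 0.2968, 0.1708]
tcp_rot: [-0.383, 0.924, -0.0, -0.0]
contact_force: [-0.1, 0.2, 1.6]
grip_width: 0.135
```

Call:
play_rows(
  linear=[
    [0,0,0.0003],
    [0,0,0.0003],
    [0,0,0.0003],
    [0,0,0.0003],
    [0,0,0.0003],
    [0,0,0.0003],
    [0,0,0.0003],
    [0,0,0],
    [0,0,0],
    [0,0,0],
  ],
  rotation=[
    [0,0,0],
    [0,0,0],
    [0,0,0],
    [0,0,0],
    [0,0,0],
    [0,0,0],
    [0,0,0],
    [0,0,0],
    [0,0,0],
    [0,0,0],
  ],
)

```text
time: 26.4
tcp_pos: [0.4896, 0.2969, 0.1693]
tcp_rot: [-0.383, 0.924, -0.0, -0.0]
contact_force: [-0.6, -0.6, 5.2]
grip_width: 0.133
```

Call:
play_rows(
  linear=[
    [0,0,0.0003],
    [0,0,0.0003],
    [0,0,0.0003],
    [0,0,0],
    [0,0,0],
    [0,0,0],
    [0,0,0],
    [0,0,0],
    [0,0,0],
    [0,0,0],
  ],
  rotation=[
    [0,0,0],
    [0,0,0],
    [0,0,0],
    [0,0,0],
    [0,0,0],
    [0,0,0],
    [0,0,0],
    [0,0,0],
    [0,0,0],
    [0,0,0],
  ],
)

```text
time: 27.23
tcp_pos: [0.4898, 0.297, 0.1693]
tcp_rot: [-0.383, 0.924, -0.0, 0.0]
contact_force: [-2.9, -0.8, 11.5]
grip_width: 0.136
```

Run:
```python
from tgt import *
T=read_camera('top');S=read_camera('side')
t=T['image'][250:280,150:180,::-1];s=S['image'][150:195,222:252,::-1]
f=lambda i,w,h:cv2.resize(i,(w,h),interpolation=cv2.INTER_CUBIC)
cv2.imwrite('pics/c7.png',np.hstack([f(s,400,600),np.vstack([f(t,400,400),np.zeros((200,400,3),np.uint8)])]))
```

```text
(no output)
```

View pics/c7.png

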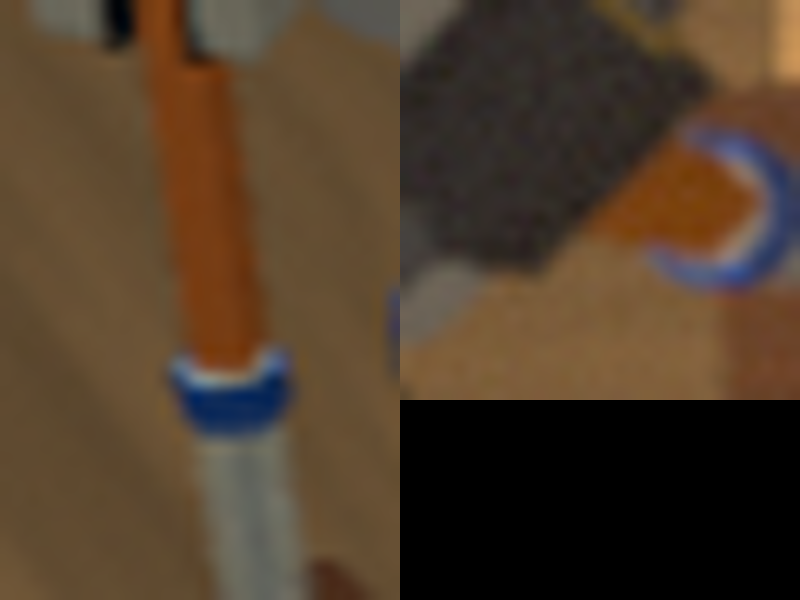

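The shoulder sits on the rim in both views and the force rose to 11.5 N with no further travel, so the file is home. I'll ease off, release and retreat upward.

Call:
play_rows(
  linear=[
    [0,0,-0.0004],
    [0,0,-0.0004],
    [0,0,0],
    [0,0,0],
    [0,0,0],
    [0,0,0],
    [0,0,0],
    [0,0,0],
    [0,0,0],
    [0,0,0],
  ],
  rotation=[
    [0,0,0],
    [0,0,0],
    [0,0,0],
    [0,0,0],
    [0,0,0],
    [0,0,0],
    [0,0,0],
    [0,0,0],
    [0,0,0],
    [0,0,0],
  ],
)

```text
time: 28.17
tcp_pos: [0.4896, 0.2969, 0.1693]
tcp_rot: [-0.383, 0.924, -0.0, -0.0]
contact_force: [-0.7, -0.9, 7.2]
grip_width: 0.133
```

Call:
play_rows(
  linear=[
    [0,0,0],
    [0,0,0],
    [0,0,0],
    [0,0,0],
    [0,0,0],
    [0,0,0],
    [0,0,0],
    [0,0,0],
    [0,0,0],
    [0,0,0],
  ],
  rotation=[
    [0,0,0],
    [0,0,0],
    [0,0,0],
    [0,0,0],
    [0,0,0],
    [0,0,0],
    [0,0,0],
    [0,0,0],
    [0,0,0],
    [0,0,0],
  ],
  gripper=40,
)

```text
time: 29.0
tcp_pos: [0.4895, 0.2968, 0.1687]
tcp_rot: [-0.383, 0.924, -0.0, -0.0]
contact_force: [0.4, 0.3, -0.0]
grip_width: 0.401
```

Call:
play_rows(
  linear=[
    [0,0,-0.004],
    [0,0,-0.008],
    [0,0,-0.012],
    [0,0,-0.012],
    [0,0,-0.012],
    [0,0,-0.012],
    [0,0,-0.012],
    [0,0,-0.012],
    [0,0,-0.012],
    [0,0,-0.012],
  ],
  rotation=[
    [0,0,0],
    [0,0,0],
    [0,0,0],
    [0,0,0],
    [0,0,0],
    [0,0,0],
    [0,0,0],
    [0,0,0],
    [0,0,0],
    [0,0,0],
  ],
)

```text
time: 29.83
tcp_pos: [0.4896, 0.2969, 0.2783]
tcp_rot: [-0.383, 0.924, -0.0, 0.0]
contact_force: [0.3, -0.3, 0.2]
grip_width: 0.402
```

Run:
```python
from tgt import *
s=env.sense();print(s['tcp_pos'],s['contact_force'])
T=read_camera('top');S=read_camera('side')
t=T['image'][130:310,120:320,::-1];s=S['image'][100:220,190:270,::-1]
f=lambda i,w,h:cv2.resize(i,(w,h),interpolation=cv2.INTER_CUBIC)
cv2.imwrite('pics/c8.png',np.hstack([f(s,400,600),np.vstack([f(t,400,360),np.zeros((240,400,3),np.uint8)])]))
```

```text
[0.48956475 0.29691843 0.27826777] [ 0.3471663  -0.32884847  0.17412834]
```

View pics/c8.png

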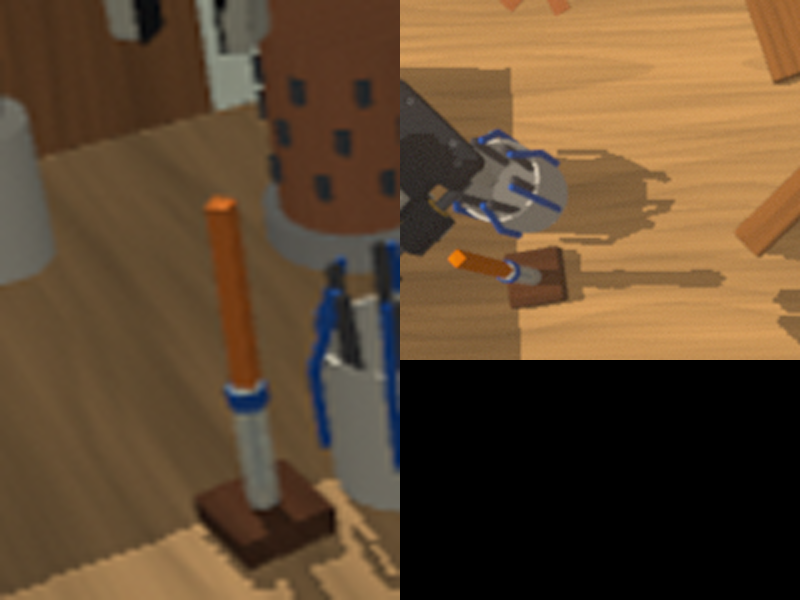

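The file stands upright in the tube with its shoulder on the collar. The gripper is clear above it and the pot is where it was.

```bash
python3 -c "
from workcell import env
print(env.sign_off())"
```

```text
the job is handed in; nothing more can be done
None
```

The file is in the tube, blade down, with its shoulder on the rim, and the job was handed in at about 30 s on the robot's clock. I picked it off the bench and laid it in the sloping rest with the handle uppermost. After letting go, I took it again by the free handle end, along its axis, and pushed it in.

- **Rest:** with the gripper backed off, the picture showed the file lying in both saddles. The handle end was within about 1 px of the predicted seat.
- **Tube:** the cork slid at about 2 N. At a TCP height of 169.3 mm the force rose to 11.5 N with no further travel, and the expected home height was about 169.5 mm. After release, the last picture showed the file upright with its shoulder on the collar and the gripper clear; the force reading was near zero. I had no direct reading of the cork joint.
- **Bystanders:** I saw no contact with the brush, pot or jar. I did not measure their final positions; the pot was judged by eye in the last picture, which caught only part of the brush and not the jar.
- **Disagreement:** the two cameras differed by about 4 to 5 mm on where the tube's mouth was. I settled it by comparing the tip with the mouth directly in both pictures, which gave a final shift of about 1.2 mm.

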